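# Hang a guide roller in its stand on its axle

### The job

Hang the shorter of the two rubber rollers in the steel stand: draw the axle by its handle out of the slanted tool block, push it through the bore of the short roller in the rack, and lift and carry the roller on the axle, not in the fingers. Lay the axle in both slots, its free end on the keeper's side, the collar and roller between the plates and the handle outside, and let go. Then swing the keeper fully down over the axle; leave the long roller and the things lying about where they are.

Things in the scene. Friction and masses are not known exactly. Their poses are not given: they have to be found in the camera images.
- axle: Steel axle, 160 g. Origin in the middle of its black square handle (22 x 22 x 50 mm); x runs to the free tip, y and z are square to the handle's flats. In mm along x: handle to 25, bare 12 mm dia shaft to 51, fixed 26 mm dia collar to 56, 12 mm dia shaft to 140, taper to the tip. It starts in the middle hole of the block, handle up, x about 36 degrees below level (the hole is loose), y level.
- axle_tip (a point): Centre of the axle's free tip (5 mm dia), 152 mm from the axle's origin along its x. At the start it rests on the floor of the hole, 50 mm deep.
- tool_block: Fixed wooden block with a sloping face, 88 mm wide, 59 mm high. Origin on the bench below the middle hole's mouth; z up, x level, the way a tool is pushed in, y across. A drill shank sticks out of the face (up to 28 mm) 29 mm to either side of the middle hole.
- block_hole (a point): Centre of the mouth of the block's middle hole, 42 mm above the bench. The hole is 14 mm dia, 50 mm deep, bored 40 degrees below level towards the block's +x; the axle stands loosely in it.
- short_roller: The roller to fit: black rubber on a metal hub, 56 mm dia, 50 mm long, about 180 g, with a 20 mm dia bore right through (the axle's collar does not pass). Origin in its middle on the bore's axis, x along the bore, pointing as the rack's x. It lies in one of the rack's two places, loose on the battens, the bore level and 49 mm above the bench.
- long_roller: The look-alike that does not fit the stand: the same roller but 80 mm long, 280 g; origin in its middle, x along the bore. It lies in the rack's other place and stays there.
- rack: Fixed plywood rack, 124 x 192 mm. Origin on the bench below its middle, z up, x along the rollers. The two places, at y = -46 and +46 mm, are pairs of battens up to 28 mm high, 36 mm apart. A stop strip 30 mm high, below the bores, runs across at x = 48 to 60 mm. The side x < 0 is open: thread the axle from there towards +x.
- stand: Fixed grey steel stand, base 140 x 90 x 6 mm. Origin on the bench below its middle, z up, x along the seated axle from handle to tip. Two plates square to x, 64 mm wide, 90 mm high, at x = -43 to -38 and 38 to 43 mm, each with an open-topped slot at y = 0, 16 mm wide, flared at the top. The keeper is on the plate at +x, on the axle's tip side.
- stand_seat (a point): Where the axle's origin (middle of the handle) should come to lie: in the stand's frame x = -78, y = 0, z = 72 mm (slot floor at 66). With x between -89 and -68 mm the slot at -x takes the bare shaft between handle and collar, and the roller has room between the plates.
- keeper (a joint): The keeper's hinge, rad: 0 = down, level across the slot just above the axle; 1.5 to 1.9 = standing open. It stays where it is left (light friction, about 0.5 N at the tab). The keeper is a flat steel bar 12 mm wide, 47 mm long from the hinge, outside the plate at +x; it is closed by pushing it over towards the stand's +y and down.
- keeper_hinge (a point): The keeper's hinge axis, parallel to the stand's x; in the stand's frame at x = 46, y = -26, z = 87 mm.
- keeper_tab (a point): Middle of the pushing face of the keeper's thumb tab (22 x 14 mm, bent outwards to the stand's +x at the bar's end): 41 mm along the bar from the hinge, 14 mm beyond it in x, 7 mm off the bar's middle line. This face looks up when the keeper is down and towards the stand's -y when it stands open.
- spanner_13: Open-end spanner, 27 x 148 x 9 mm, lying on the bench; bystander.
- tape_measure: Yellow pocket tape, 38 x 78 x 63 mm; bystander.
- bolt_1: Hex bolt with nut, 22 x 68 x 19 mm; bystander.

How it is judged (in metres and radians):
On the way, in this order (a step that is already met when the one before it is completed fails the run):
1. the axle is drawn out of the block (distance between axle_tip and block_hole above 0.08 m), for 0.1 s.
2. the short roller hangs on the axle, lifted clear of the rack (its middle over 95 mm high), the fingers not touching the roller (x of short_roller in the frame of axle between 0.072 and 0.112 m and y of short_roller in the frame of axle between -0.007 and 0.007 m and z of short_roller in the frame of axle between -0.007 and 0.007 m and height (world z) of short_roller above 0.095 m and contact force between the fingers and short_roller below 0.5 N), for 0.3 s.
3. the axle lies in both slots with the roller on it, let go (x of short_roller in the frame of axle between 0.072 and 0.112 m and y of short_roller in the frame of axle between -0.007 and 0.007 m and z of short_roller in the frame of axle between -0.007 and 0.007 m and x of axle in the frame of stand between -0.092 and -0.065 m and y of axle in the frame of stand between -0.009 and 0.009 m and z of axle in the frame of stand between 0.065 and 0.079 m and y of axle_tip in the frame of stand between -0.009 and 0.009 m and z of axle_tip in the frame of stand between 0.065 and 0.079 m and contact force between the fingers and axle below 0.5 N and contact force between the fingers and short_roller below 0.5 N), for 0.2 s.
At the end, for the whole second after the job is handed in: The axle lies at rest in both slots (handle and tip within 9 mm sideways and 7 mm in height of its seat, origin 65 to 92 mm from the stand's middle on the side without keeper), the short roller on it between collar and tip, the keeper down within 0.15 rad, the long roller within 20 mm of its place (x of short_roller in the frame of axle between 0.072 and 0.112 m and y of short_roller in the frame of axle between -0.007 and 0.007 m and z of short_roller in the frame of axle between -0.007 and 0.007 m and x of axle in the frame of stand between -0.092 and -0.065 m and y of axle in the frame of stand between -0.009 and 0.009 m and z of axle in the frame of stand between 0.065 and 0.079 m and y of axle_tip in the frame of stand between -0.009 and 0.009 m and z of axle_tip in the frame of stand between 0.065 and 0.079 m and value of joint keeper below 0.15 rad and linear speed of each of short_roller, axle below 0.03 m/s and distance of long_roller from where it was at the start of the episode below 0.02 m); the robot touches nothing.
It fails at once if the long roller is moved from its place (over 20 mm) (distance of long_roller from where it was at the start of the episode above 0.02 m).
It fails at once if a bystander is pushed about (over 30 mm) (distance of any of spanner_13, tape_measure, bolt_1 from where it was at the start of the episode above 0.03 m).
It also fails if it takes over 64 s, if anything falls off the work surface, if the arm or the gripper's body presses on something with over 40 N, if the wrist force passes 120 N, or if a joint passes its speed limit or range.

### The arm

A 6-joint arm with a two-finger parallel gripper is mounted at the origin on the work surface; the furniture and walls round the work are solid. World frame = base frame: x ahead of the robot, y to its left, z up, the work surface at z = 0. Lengths are in m, angles in degrees, forces in N, time in s.
With the tool pointing down it reaches from about 0.325 to 0.85 m from the base axis. Payload 15.5 kg.
Tool frame: the origin (TCP) lies between the finger pads; the fingertips stand arm.tip_extent ahead of it and the grasp point (between the pads) lies 5 mm behind it (arm.tip_extent is the distance from the TCP to the fingertips, in m); z points along the fingers, y is the line along which they close (so a half turn about z gives the same grasp; the last joint's range is limited). The gripper opens to 91 mm and grips with 3 to 60 N. Pads are 32 mm wide; open, the fingers measure 118 mm over their backs; the gripper's body (76 mm by 178 mm) begins 60 mm behind the grasp point.
Start: joints at [63.799, 28.281, 77.091, -0, 74.628, -5.472], TCP at [0.221, 0.585, 0.228] pointing down, gripper open.
Joint ranges: [-166.48, 166.48], [-47.26, 123.95], [12.59, 153.08], [-70.14, 250.14], [6.76, 159.57], [-176.63, 176.63]. Speed limits (degrees/s): [108.29, 108.29, 147.25, 172.46, 172.46, 172.46].

### API

Orientations are given as a 3x3 rotation matrix whose columns are the frame's x, y, z axes.
In Python, from rig import arm, hand, kin, telemetry, optics gives the robot as it stands. Calls block until the motion is done:
- arm.move_to(position, orientation): joint-space move of the TCP to a pose.
- arm.move_l(position, orientation=None, feed=0.15): straight line of the TCP; orientation=None keeps the orientation; feed is the mean speed in m/s.
- arm.move_joints(angles): joint-space move.
- hand.grip(opening): finger opening in m; the grip force is fixed at half the most; returns when the fingers have stopped.
- arm.sleep(seconds).
- kin.solve_ik(position, orientation): joint angles nearest the present ones, or None.
- telemetry.observe(): the state.
- optics.snapshot(name): name is "scene" or "side" or "wrist"; returns the picture (384x512x3 uint8, red, green, blue); there is no depth.
- optics.get_calibration(name): a dict with "intrinsics" (3x3 intrinsics, pixels), "cam_to_world" (4x4, takes a point from camera to world coordinates). Camera axes: x right, y down, z forward; pixel columns grow to the right and rows downward; lengths in m; the calibration is good to about 2 mm. A picture is of the moment at which its call begins: read the wrist's pose just before it. get_calibration takes no time and is no camera call; for the wrist camera it gives the pose at the moment of the call.
A pose or a line that the arm cannot do raises arm.Unreachable and nothing moves.
- arm.sign_off(): hands the job in; it is judged then, once.
Trained networks look in the newest picture that a camera, given by its name, has taken for a name from the list of things; names that differ only in an ending like _2 or _b are one class to them, and where a whole thing is asked for, a point or a joint stands for the part that bears it (a point fixed in the world has none). Each returns a list of dicts, best first, with "conf" (0 to 1); they miss things now and then, are a little off and sometimes report something else, mostly with a low value. They report only what shows in the picture. A call takes as long as a camera call.
- optics.spot_in(target, camera): "extent" ([left, top, right, bottom] in pixels, round what is visible of it).
- optics.masks_of(target, camera): "mask" (384x512 bool, what is visible of it) and "extent" ([left, top, right, bottom] in pixels, round what is visible of it).
The state is a dict: "t": time; "joint_positions": joint angles; "dq": joint speeds; "tau": joint torques, N m; "ee_pos": TCP position; "tool_rot": TCP orientation; "force": force on the tool from outside, world axes, zero at the start; "torque": the same for the moment, N m; "width": finger opening in m; "grasp_force": force on a finger pad.
Only numpy, scipy, OpenCV 4.12 (cv2) and the standard library are available. Lean on these libraries where they do the work, as an engineer would, in place of code of your own. Each camera call takes 0.05 s, during which the arm holds its last target. There are 200 camera calls.

## Working session

There is one attempt and no reset: what is moved stays moved. The work goes in short steps, each a Python script; the robot and the scene stay as the last script left them, time stands still between calls to the robot, and variables do not carry over. Pictures are saved under pics/ and viewed, at most 10 in all, crops included, and the job is handed in when it is done.

```bash
ls; mkdir -p pics; python3 - <<'E'
from rig import arm, hand, kin, telemetry, optics
import cv2, numpy as np
ims=[]
for c in ("scene","side"):
    im=optics.snapshot(c); k=optics.get_calibration(c); print(c,np.round(k["intrinsics"],1).tolist(),np.round(k["cam_to_world"],4).tolist())
    cv2.imwrite(f"pics/{c}0.png",cv2.resize(im[:,:,::-1],(800,600),interpolation=cv2.INTER_CUBIC))
    for n in ("axle","tool_block","short_roller","long_roller","rack","stand","keeper","spanner_13","tape_measure","bolt_1"):
        r=optics.spot_in(n,c); print(n,[(round(d["conf"],2),np.round(d["extent"]).tolist()) for d in r[:2]])
s=telemetry.observe();print(s["t"],s["width"],arm.tip_extent)
E
```

```text
pics
rig.py
scene [[353.6, 0.0, 259.9], [0.0, 353.6, 194.6], [0.0, 0.0, 1.0]] [[0.6923, -0.4268, 0.5818, -0.0506], [-0.7216, -0.4085, 0.559, -0.6175], [-0.0009, -0.8068, -0.5908, 0.6911], [0.0, 0.0, 0.0, 1.0]]
axle [(0.47, [165.0, 141.0, 188.0, 166.0])]
tool_block [(0.66, [176.0, 165.0, 213.0, 191.0])]
short_roller [(0.94, [247.0, 204.0, 274.0, 226.0])]
long_roller [(0.8, [219.0, 210.0, 251.0, 242.0]), (0.65, [240.0, 168.0, 265.0, 192.0])]
rack [(0.85, [211.0, 217.0, 286.0, 257.0])]
stand [(0.72, [277.0, 249.0, 343.0, 319.0])]
keeper [(0.49, [322.0, 268.0, 333.0, 290.0])]
spanner_13 [(0.74, [277.0, 249.0, 345.0, 318.0]), (0.49, [209.0, 213.0, 288.0, 259.0])]
tape_measure []
bolt_1 [(0.66, [367.0, 284.0, 385.0, 313.0])]
side [[401.6, 0.0, 260.8], [0.0, 401.6, 190.0], [0.0, 0.0, 1.0]] [[1.0, 0.0063, -0.005, 0.5344], [0.0073, -0.4503, 0.8929, -1.1184], [0.0033, -0.8929, -0.4503, 0.6262], [0.0, 0.0, 0.0, 1.0]]
axle []
tool_block [(0.97, [248.0, 162.0, 279.0, 181.0])]
short_roller [(0.81, [247.0, 197.0, 266.0, 219.0])]
long_roller [(0.58, [218.0, 192.0, 236.0, 220.0])]
rack [(0.86, [209.0, 204.0, 276.0, 237.0])]
stand [(0.78, [198.0, 233.0, 243.0, 293.0]), (0.5, [249.0, 163.0, 276.0, 179.0])]
keeper [(0.44, [199.0, 237.0, 208.0, 258.0])]
spanner_13 []
tape_measure []
bolt_1 [(0.58, [264.0, 294.0, 270.0, 303.0])]
1.1 0.09105810477795495 0.014
```

View pics/scene0.png

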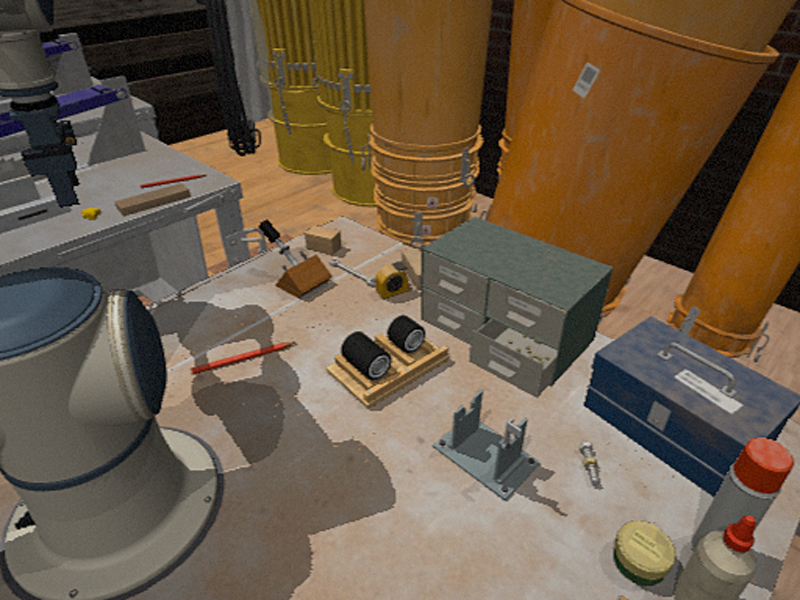

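View pics/side0.png

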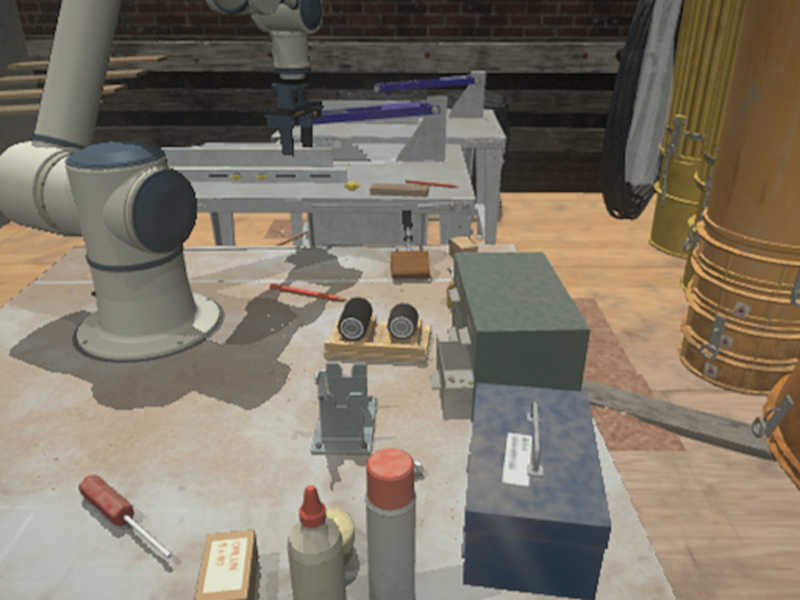

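The scene view shows the block with the axle at about (195,176) in 512-px coordinates, the long roller left in the rack at (235,226), the short roller right at (260,215) and the stand at (310,284). The keeper is on the near plate. Next: rough positions, then wrist views.

```bash
cat > h.py <<'E'
from rig import arm, hand, kin, telemetry, optics
import cv2, numpy as np
from scipy.optimize import minimize
def ray(cal,u,v,z):
    K,T=np.array(cal["intrinsics"]),np.array(cal["cam_to_world"])
    d=T[:3,:3]@np.linalg.solve(K,[u,v,1]); return T[:3,3]+d*(z-T[2,3])/d[2]
def proj(cal,P):
    K,T=np.array(cal["intrinsics"]),np.array(cal["cam_to_world"])
    c=(np.atleast_2d(P)-T[:3,3])@T[:3,:3]; p=c@K.T; return p[:,:2]/p[:,2:]
def Rz(a): c,s=np.cos(a),np.sin(a); return np.array([[c,-s,0],[s,c,0],[0,0,1.]])
def box(x0,x1,y0,y1,z0,z1): return np.array([[x,y,z] for x in(x0,x1) for y in(y0,y1) for z in(z0,z1)])/1e3
def cyl(x0,x1,r0,r1=None):
    a=np.linspace(0,2*np.pi,24,endpoint=False); r1=r0 if r1 is None else r1
    return np.vstack([np.c_[0*a+x,r*np.cos(a),r*np.sin(a)] for x,r in((x0,r0),(x1,r1))])/1e3
S=16
def sil(cal,parts,R,t,shape=(384,512)):
    m=np.zeros(shape,np.uint8)
    for p in parts:
        q=proj(cal,p@R.T+t).astype(np.float32); h=cv2.convexHull(q)
        cv2.fillConvexPoly(m,np.round(h*S).astype(np.int32),255,cv2.LINE_AA,4)
    return m/255.
# views: list of (cal, mask); pose: f(p)->(R,t)
def fit(views,parts,pose,p0,scale,iters=2):
    vs=[(c,cv2.GaussianBlur(m.astype(np.float32),(0,0),1)) for c,m in views]
    def cost(q):
        R,t=pose(p0+q*scale); e=0
        for c,m in vs:
            s=cv2.GaussianBlur(sil(c,parts,R,t).astype(np.float32),(0,0),1); e+=np.abs(s-m).sum()/m.sum()
        return e/len(vs)
    q=np.zeros(len(p0))
    for _ in range(iters):
        r=minimize(cost,q,method="Nelder-Mead",options=dict(initial_simplex=np.vstack([q,q+np.eye(len(q))]),xatol=.01,fatol=1e-4,maxiter=400)); q=r.x
    return p0+q*scale,r.fun
STAND=[box(-70,70,-45,45,0,6)]+[box(a,a+5,y0,y1,0,z) for a in(-43,38) for y0,y1,z in((-32,-8,90),(8,32,90),(-32,32,66))]
AXLE=[box(-25,25,-11,11,-11,11),cyl(25,140,6),cyl(51,56,13),cyl(140,152,6,2.5)]
SHORT=[cyl(-25,25,28)]; LONG=[cyl(-40,40,28)]
def down(yaw): # tool z down, tool x at heading yaw
    x=np.array([np.cos(yaw),np.sin(yaw),0]); z=np.array([0,0,-1.]); return np.c_[x,np.cross(z,x),z]
E
python3 - <<'E'
from h import *
for c,pts in (("scene",dict(stand=(310,284,.03),rack=(249,237,.015),short=(260,215,.049),long=(235,226,.049),block=(195,178,.03),handle=(171,146,.1),bolt=(376,298,.01),tape=(251,180,.03))),("side",dict(stand=(220,263,.03),rack=(242,220,.015),short=(257,208,.049),long=(227,206,.049),block=(263,171,.03),handle=(261,138,.1)))):
    k=optics.get_calibration(c)
    for n,(u,v,z) in pts.items(): print(c,n,np.round(ray(k,u,v,z),3))
k=optics.get_calibration("wrist");s=telemetry.observe()
T=np.eye(4);T[:3,:3]=s["tool_rot"];T[:3,3]=s["ee_pos"]
print(np.round(np.linalg.inv(T)@np.array(k["cam_to_world"]),3),k["intrinsics"]); print(np.round(s["tool_rot"],2))
for pos in((.39,.3,.35),(.44,.1,.4),(.43,-.1,.4)):
  for y in range(-180,180,45):
    q=kin.solve_ik(pos,down(np.radians(y))); print(pos,y,None if q is None else np.round(q))
E
```

```text
scene stand [ 0.425 -0.323  0.03 ]
scene rack [ 0.45  -0.094  0.015]
scene short [ 0.511 -0.078  0.049]
scene long [ 0.429 -0.061  0.049]
scene block [0.517 0.232 0.03 ]
scene handle [0.524 0.364 0.1  ]
scene bolt [ 0.513 -0.451  0.01 ]
scene tape [0.64  0.087 0.03 ]
side stand [ 0.432 -0.33   0.03 ]
side rack [ 0.474 -0.103  0.015]
side short [ 0.518 -0.091  0.049]
side long [ 0.429 -0.08   0.049]
side block [0.535 0.217 0.03 ]
side handle [0.526 0.377 0.1  ]
[[ 0.001 -0.961 -0.275  0.078]
 [ 1.     0.001 -0.001  0.001]
 [ 0.001 -0.275  0.961 -0.156]
 [ 0.     0.     0.     1.   ]] [[288.14661589   0.         262.82245726]
 [  0.         288.14661589 191.50118012]
 [  0.           0.           1.        ]]
[[-0.94  0.35  0.  ]
 [ 0.35  0.94  0.  ]
 [-0.    0.   -1.  ]]
(0.39, 0.3, 0.35) -180 [ 31.  11.  84.  -0.  85. -59.]
(0.39, 0.3, 0.35) -135 [  31.   11.   84.   -0.   85. -104.]
(0.39, 0.3, 0.35) -90 [  31.   11.   84.   -0.   85. -149.]
(0.39, 0.3, 0.35) -45 [ 31.  11.  84.  -0.  85. 166.]
(0.39, 0.3, 0.35) 0 [ 31.  11.  84.  -0.  85. 121.]
(0.39, 0.3, 0.35) 45 [31. 11. 84. -0.
[... 268 characters left out ...]
0.   91. -175.]
(0.44, 0.1, 0.4) -45 [  5.   6.  83.  -0.  91. 140.]
(0.44, 0.1, 0.4) 0 [ 5.  6. 83. -0. 91. 95.]
(0.44, 0.1, 0.4) 45 [ 5.  6. 83. -0. 91. 50.]
(0.44, 0.1, 0.4) 90 [ 5.  6. 83. -0. 91.  5.]
(0.44, 0.1, 0.4) 135 [  5.   6.  83.  -0.  91. -40.]
(0.43, -0.1, 0.4) -180 [ -21.    5.   84.   -0.   91. -111.]
(0.43, -0.1, 0.4) -135 [ -21.    5.   84.   -0.   91. -156.]
(0.43, -0.1, 0.4) -90 [-21.   5.  84.  -0.  91. 159.]
(0.43, -0.1, 0.4) -45 [-21.   5.  84.  -0.  91. 114.]
(0.43, -0.1, 0.4) 0 [-21.   5.  84.  -0.  91.  69.]
(0.43, -0.1, 0.4) 45 [-21.   5.  84.  -0.  91.  24.]
(0.43, -0.1, 0.4) 90 [-21.   5.  84.  -0.  91. -21.]
(0.43, -0.1, 0.4) 135 [-21.   5.  84.  -0.  91. -66.]
```

```bash
cat > look.py <<'E'
from h import *
import pickle
D=[]
T=dict(axle=((.525,.29),["axle","tool_block"],((90,0,.26),(160,0,.26))),
 rack=((.47,-.08),["short_roller","long_roller","rack"],((90,0,.24),(0,0,.24))),
 stand=((.43,-.325),["stand","keeper"],((90,0,.24),(0,0,.24))))
tiles=[]
for n,(xy,names,vs) in T.items():
    for yaw,_,z in vs:
        a=np.radians(yaw); R=down(a); p=np.r_[np.array(xy)-.078*R[:2,0],z]
        try: arm.move_to(p,R)
        except arm.Unreachable: print("unreach",n,yaw); continue
        cal=optics.get_calibration("wrist"); im=optics.snapshot("wrist")
        ms={k:[(d["conf"],d["extent"],d["mask"]) for d in optics.masks_of(k,"wrist")] for k in names}
        D.append((n,yaw,cal,im,ms)); o=im[:,:,::-1].copy()
        for i,k in enumerate(names):
            print(n,yaw,k,[(round(c,2),np.round(e).tolist(),int(m.sum())) for c,e,m in ms[k]])
            if ms[k]:
                cs,_=cv2.findContours(ms[k][0][2].astype(np.uint8),0,2); cv2.drawContours(o,cs,-1,[(0,0,255),(0,255,0),(255,0,0)][i],1)
        tiles.append(o)
pickle.dump(D,open("views.pkl","wb")); print(telemetry.observe()["t"])
g=[np.hstack(tiles[i:i+2]) for i in range(0,len(tiles)//2*2,2)]
g=np.vstack(g); cv2.imwrite("pics/w0.png",cv2.resize(g,None,fx=600/g.shape[0],fy=600/g.shape[0],interpolation=cv2.INTER_AREA))
E
python3 look.py
```

```text
axle 90 axle [(0.69, [246.0, 13.0, 272.0, 131.0], 2129)]
axle 90 tool_block [(0.97, [227.0, 97.0, 305.0, 172.0], 4398), (0.54, [246.0, 12.0, 274.0, 133.0], 1999)]
axle 160 axle [(0.8, [245.0, 63.0, 346.0, 120.0], 1869)]
axle 160 tool_block [(0.66, [192.0, 76.0, 287.0, 164.0], 4800)]
rack 90 short_roller [(0.8, [275.0, 72.0, 333.0, 121.0], 2266)]
rack 90 long_roller [(0.8, [194.0, 52.0, 250.0, 131.0], 3838)]
rack 90 rack [(0.94, [183.0, 40.0, 346.0, 157.0], 9460)]
rack 0 short_roller [(0.84, [228.0, 33.0, 280.0, 94.0], 2503)]
rack 0 long_roller [(0.62, [209.0, 129.0, 280.0, 175.0], 3156)]
rack 0 rack [(0.72, [203.0, 20.0, 314.0, 188.0], 9606)]
stand 90 stand [(0.58, [226.0, 52.0, 298.0, 183.0], 7747)]
stand 90 keeper []
stand 0 stand [(0.7, [207.0, 72.0, 332.0, 143.0], 7764), (0.48, [0.0, 0.0, 114.0, 157.0], 9325)]
stand 0 keeper [(0.75, [301.0, 129.0, 332.0, 145.0], 310)]
11.45
```

View pics/w0.png

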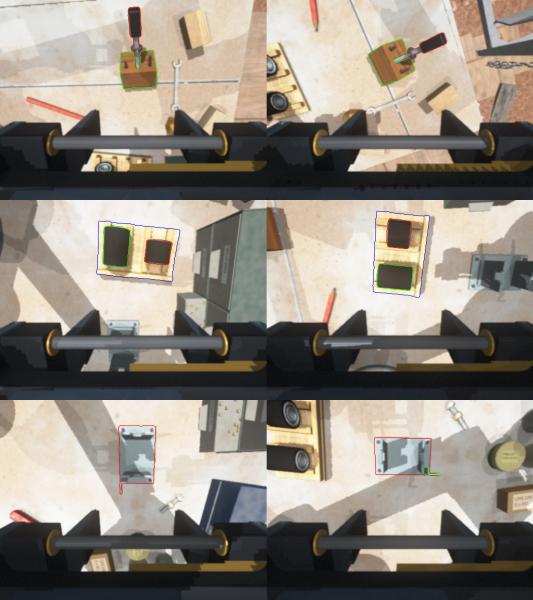

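```bash
cat > fit0.py <<'E'
from h import *
import pickle
D=pickle.load(open("views.pkl","rb"))
def V(n,k): return [(c,ms[k][0][2]) for m,y,c,im,ms in D if m==n and ms[k]]
def planar(z): return lambda p:(Rz(p[2]),np.array([p[0],p[1],z]))
sc=np.array([.01,.01,.1])
for a in(-90,):
    print("stand",*fit(V("stand","stand"),STAND,planar(0),np.array([.43,-.325,np.radians(a)]),sc))
    print("short",*fit(V("rack","short_roller"),SHORT,planar(.049),np.array([.515,-.085,np.radians(a)]),sc))
    print("long",*fit(V("rack","long_roller"),LONG,planar(.049),np.array([.43,-.07,np.radians(a)]),sc))
    print("rack",*fit(V("rack","rack")[:],[box(-62,62,-96,96,0,12),box(48,60,-96,96,0,30)]+[box(-62,62,y-18-12,y+18+12,0,28) for y in(-46,46)]+[q+[0,y,.049] for q in SHORT for y in(.046,)]+[q+[0,-.046,.049] for q in LONG],planar(0),np.array([.47,-.08,np.radians(a)]),sc))
def axp(p):
    yaw,pit=p[3],p[4]; x=np.array([np.cos(yaw)*np.cos(pit),np.sin(yaw)*np.cos(pit),-np.sin(pit)]); y=np.array([-np.sin(yaw),np.cos(yaw),0]); return np.c_[x,y,np.cross(x,y)],p[:3]
AX=[AXLE[0],cyl(25,100,6),AXLE[2]]
for v in (V("axle","axle"),):
    p,f=fit(v,AX,axp,np.array([.525,.36,.102,np.radians(-85),np.radians(36)]),np.array([.01,.01,.01,.1,.1]),3)
    R,t=axp(p); print("axle",p,f,np.degrees(p[3:]),"mouth est",t+R[:,0]*.102,"tip",t+R[:,0]*.152)
for n,y,c,im,ms in D:
    if n=="axle":
        m=ms["axle"][0][2]; s=sil(c,AX,R,t)>.5; print((m&s).sum()/(m|s).sum())
E
python3 fit0.py
```

```text
stand [ 0.43002276 -0.32315206 -1.57926378] 0.05781993642449379
short [ 0.51623142 -0.07111679 -1.69609565] 0.11245525628328323
long [ 0.42438263 -0.06122315 -1.67473235] 0.09440119564533234
rack [ 0.46980283 -0.07027154 -1.66678218] 0.7041354775428772
axle [ 0.51994632  0.35886652  0.07403825 -1.49302162  0.42502132] 0.06497365236282349 [-85.54383729  24.35192798] mouth est [0.52716625 0.26622237 0.03197954] tip [0.53070544 0.22080857 0.01136253]
0.9338881183541378
0.9401228249744115
```

The wrist tiles show block, rack and stand cleanly segmented. Both axle views come from straight above, so its pitch and height are poorly constrained (24° against the stated 36°). I'll add oblique views.

```bash
cat > look2.py <<'E'
from h import *
import pickle
D=pickle.load(open("views.pkl","rb"))
Tc=None
def tcp_for(target,yaw,tilt,d=.30,up=.07):
    a=np.radians(tilt); R=down(np.radians(yaw)); 
    Ry=np.array([[np.cos(a),0,np.sin(a)],[0,1,0],[-np.sin(a),0,np.cos(a)]]); R=R@Ry
    c=np.radians(15.96); Rc=np.array([[0,-.9614,-.275],[1,0,0],[0,-.275,.9614]]); tc=np.array([.078,.001,-.156])
    return np.array(target)-R@(Rc@np.array([0,-up,d])+tc),R
tiles=[]
for n,tg,yaw,tilt,names in (("stand",(.43,-.325,.06),0,30,["stand","keeper"]),("rack",(.49,-.07,.05),0,30,["short_roller","long_roller"]),("axle",(.52,.31,.07),0,30,["axle","tool_block"]),("axle",(.52,.31,.07),40,30,["axle","tool_block"])):
    p,R=tcp_for(tg,yaw,tilt)
    try: arm.move_to(p,R)
    except arm.Unreachable as e: print("unreach",n,yaw,p); continue
    cal=optics.get_calibration("wrist"); im=optics.snapshot("wrist")
    ms={k:[(d["conf"],d["extent"],d["mask"]) for d in optics.masks_of(k,"wrist")] for k in names}
    D.append((n,yaw,cal,im,ms)); o=im[:,:,::-1].copy()
    for i,k in enumerate(names):
        print(n,yaw,k,[(round(c,2),np.round(e).tolist(),int(m.sum())) for c,e,m in ms[k]])
        if ms[k]:
            cs,_=cv2.findContours(ms[k][0][2].astype(np.uint8),0,2); cv2.drawContours(o,cs,-1,[(0,0,255),(0,255,0),(255,0,0)][i],1)
    tiles.append(o)
pickle.dump(D,open("views2.pkl","wb")); print(telemetry.observe()["t"])
tiles=[t[:260] for t in tiles]
while len(tiles)%2: tiles.append(tiles[-1]*0)
g=np.vstack([np.hstack(tiles[i:i+2]) for i in range(0,len(tiles),2)])
cv2.imwrite("pics/w1.png",cv2.resize(g,None,fx=800/g.shape[1],fy=800/g.shape[1],interpolation=cv2.INTER_AREA))
E
python3 look2.py; sed -i 's/views.pkl/views2.pkl/; s/^    print("rack".*$//' fit0.py; python3 fit0.py
```

```text
stand 0 stand [(0.76, [201.0, 84.0, 346.0, 182.0], 8708), (0.56, [306.0, 100.0, 346.0, 144.0], 638)]
stand 0 keeper [(0.63, [306.0, 104.0, 348.0, 146.0], 649)]
rack 0 short_roller [(0.91, [235.0, 73.0, 288.0, 128.0], 2518)]
rack 0 long_roller [(0.37, [1.0, 68.0, 28.0, 148.0], 1955)]
axle 0 axle [(0.9, [188.0, 90.0, 305.0, 135.0], 2514), (0.39, [404.0, 10.0, 464.0, 88.0], 2825)]
axle 0 tool_block [(0.82, [266.0, 87.0, 353.0, 179.0], 5705)]
axle 40 axle [(0.76, [202.0, 54.0, 302.0, 157.0], 2453)]
axle 40 tool_block [(0.87, [249.0, 115.0, 358.0, 215.0], 5891)]
19.65
stand [ 0.43018251 -0.32264045 -1.58162434] 0.07627343386411667
short [ 0.51656514 -0.0711103  -1.66724786] 0.12614427506923676
long [ 0.42460826 -0.06140309 -1.67865356] 1.2750110626220703
axle [ 0.52045949  0.35348644  0.09678191 -1.49397131  0.58715942] 0.14631950855255127 [-85.5982505   33.64175667] mouth est [0.52697681 0.2688201  0.04027407] tip [0.53017158 0.22731699 0.01257415]
0.9022913964548206
0.8716502115655853
0.861794250086595
0.8491838183108588
```

```bash
cat > plan.py <<'E'
from h import *
G=.004
def axR(yaw,pit):
    x=np.array([np.cos(yaw)*np.cos(pit),np.sin(yaw)*np.cos(pit),-np.sin(pit)]); y=np.array([-np.sin(yaw),np.cos(yaw),0]); return np.c_[x,y,np.cross(x,y)]
def tool(o,yaw,pit,dp=0.):
    """TCP pose for axle origin o, heading yaw, pitch below level; dp = axle pitch relative to the tool"""
    A=axR(yaw,pit); T=axR(yaw,pit-dp); R=np.c_[-T[:,0],T[:,1],-T[:,2]]
    return np.asarray(o)+A[:,0]*G+.005*R[:,2],R
AO=np.array([.5205,.3535,.0985]); AY=np.radians(-85.6); AP=np.radians(35)
RO=np.array([.5165,-.0711,.049]); RY=np.radians(-95.8)
SO=np.array([.4301,-.3228,0]); SY=np.radians(-90.5)
def rollp(s,dz=0.): # axle origin with its x at distance s behind the roller's middle
    return RO-s*axR(RY,0)[:,0]+[0,0,dz]
def standp(x,y,z): return SO+Rz(SY)@[x,y,z]
E
python3 - <<'E'
from plan import *
q0=telemetry.observe()["joint_positions"]
for n,a in dict(pre=(AO+.06*axR(AY,AP)[:,2],AY,AP),grasp=(AO,AY,AP),pull=(AO-.075*axR(AY,AP)[:,0],AY,AP),up=(AO-.075*axR(AY,AP)[:,0]+[0,0,.08],AY,0),prethread=(rollp(.20),RY,0),thread=(rollp(.083),RY,0),lift=(rollp(.083,.09),RY,0),over=(standp(-.078,0,.16),SY,0),seat=(standp(-.078,0,.072),SY,0)).items():
    p,R=tool(*a); q=kin.solve_ik(p,R); print(n,np.round(p,3),None if q is None else np.round(q))
k=optics.get_calibration("scene")
for n,u,v,z in (("cab FL bottom",272,192,0),("drawer bot",303,228,.0),("drawer right",345,250,0),("spanner",222,172,0)): print(n,np.round(ray(k,u,v,z),3))
E
```

```text
pre [0.523 0.319 0.141] [  7.  33.  96.  43.  57. -24.]
grasp [0.521 0.353 0.092] [ 10.  38.  97.  47.  51. -26.]
pull [0.516 0.414 0.135] [ 17.  35.  93.  45.  53. -16.]
up [0.516 0.411 0.217] [33. 32. 73. -0. 76. 29.]
prethread [0.536 0.124 0.044] [ 7. 37. 98. -0. 46. 13.]
thread [0.524 0.007 0.044] [ -6.  35. 102.  -0.  43.   0.]
lift [0.524 0.007 0.134] [-6. 27. 98. -0. 55.  0.]
over [ 0.431 -0.249  0.155] [-37.  24. 100.  -0.  57. -36.]
seat [ 0.431 -0.249  0.067] [-37.  32. 105.  -0.  44. -36.]
cab FL bottom [0.668 0.017 0.   ]
drawer bot [ 0.598 -0.169  0.   ]
drawer right [ 0.606 -0.308  0.   ]
spanner [0.635 0.232 0.   ]
```

View pics/w1.png

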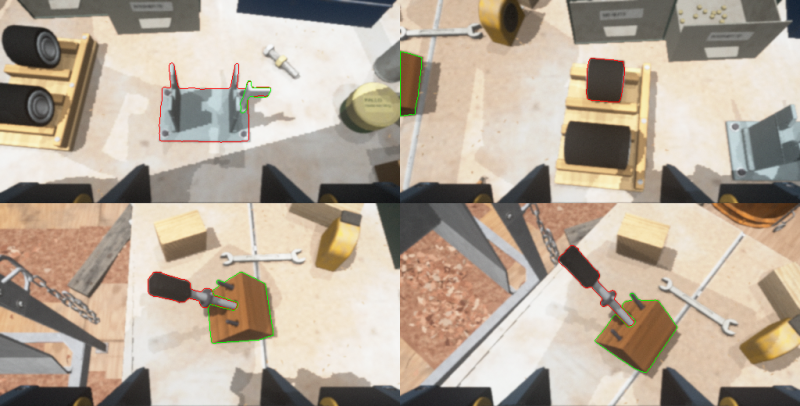

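The oblique views show all masks sitting on the right things. The roller is at about (604,80) in the tile and the axle handle at (170,287). All planned poses are reachable, so I'll grasp and draw the axle.

```bash
cat > g.py <<'E'
from plan import *
arm.move_to(*tool(AO+.06*axR(AY,AP)[:,2],AY,AP))
arm.move_l(*tool(AO,AY,AP),feed=.1); f0=np.array(telemetry.observe()["force"])
hand.grip(.015); s=telemetry.observe(); print(s["t"],s["width"],s["grasp_force"],np.round(np.array(s["force"])-f0,1))
if .018<s["width"]<.03:
    a=axR(AY,AP)[:,0]
    arm.move_l(*tool(AO-.07*a,AY,AP),feed=.15); s=telemetry.observe(); print(s["t"],s["width"],np.round(np.array(s["force"])-f0,1))
    arm.move_to(*tool(AO-.075*a+[0,-.06,.13],AY,0))
    # look
    s=telemetry.observe(); print(s["t"],s["width"])
    for c in("scene","side"):
        im=optics.snapshot(c); cv2.imwrite(f"pics/{c}1.png",im[:,:,::-1]); r=optics.masks_of("axle",c)
        for d in r[:2]: print(c,round(d["conf"],2),np.round(d["extent"]),d["mask"].sum())
        if r: np.save(f"ax_{c}.npy",r[0]["mask"])
E
python3 g.py
```

```text
22.2167 0.022003636399653723 29.999924898147583 [-0.1 -0.2  0.1]
22.8333 0.02187639879364895 [ 1.  -0.4 -2.7]
23.6333 0.021820834760060324
scene 0.43 [161.  96. 192. 111.] 157
side 0.45 [256.  92. 261. 109.] 81
```

```bash
python3 - <<'E'
from plan import *
im=cv2.imread("pics/scene1.png"); k=optics.get_calibration("scene")
o=AO-.075*axR(AY,AP)[:,0]+[0,-.06,.13]; 
x0,y0,x1,y1=140,70,240,145; f=8
c=cv2.resize(im[y0:y1,x0:x1],None,fx=f,fy=f,interpolation=cv2.INTER_CUBIC)
for dp,col in((0,(0,255,0)),(np.radians(3),(0,0,255)),(np.radians(-3),(255,0,0))):
    A=axR(AY,dp); P=o+A[:,:1].T*np.array([[-.025],[.025],[.0535],[.14],[.152]])+0
    q=(proj(k,P)-[x0,y0]+.5)*f
    for u in q: cv2.circle(c,tuple(int(v) for v in u),4,col,-1)
    print(np.round(proj(k,P),1).tolist())
cv2.imwrite("pics/c1.png",c)
E
```

```text
[[157.5, 98.0], [167.5, 101.7], [173.4, 103.9], [192.2, 111.0], [195.0, 112.1]]
[[157.5, 97.6], [167.5, 102.1], [173.5, 104.8], [192.5, 113.3], [195.2, 114.6]]
[[157.6, 98.4], [167.4, 101.3], [173.2, 103.1], [191.9, 108.7], [194.6, 109.5]]
```

View pics/c1.png

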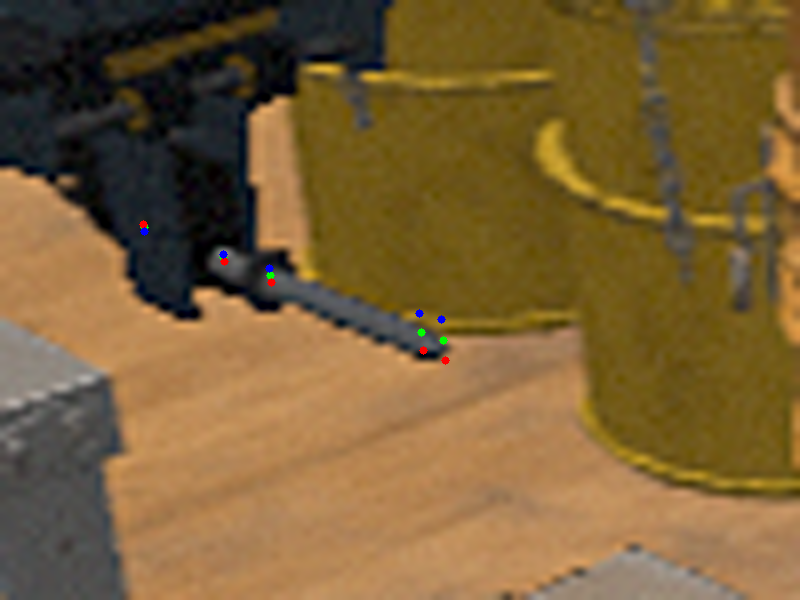

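Tip observed at crop (442,345) against the prediction (443,340), so the axle sits about 1° nose-down relative to the tool, well inside the bore tolerance. Now threading with force checks.

```bash
cat > t.py <<'E'
from plan import *
dp=np.radians(.9)
arm.move_to(*tool(rollp(.21,.09),RY,0,dp))
arm.move_l(*tool(rollp(.195),RY,0,dp),feed=.2)
f0=np.array(telemetry.observe()["force"]); ok=True
for s_ in (.165,.145,.125,.105,.088):
    arm.move_l(*tool(rollp(s_),RY,0,dp),feed=.1)
    s=telemetry.observe(); d=np.array(s["force"])-f0; print(round(s["t"],2),s_,np.round(d,1),round(s["width"],4))
    if np.linalg.norm(d)>4: ok=False; break
im=optics.snapshot("scene"); cv2.imwrite("pics/s2.png",im[:,:,::-1])
E
python3 t.py; python3 - <<'E'
import cv2
im=cv2.imread("pics/s2.png"); cv2.imwrite("pics/c2.png",cv2.resize(im[150:300,190:390],None,fx=4,fy=4,interpolation=cv2.INTER_CUBIC))
E
```

```text
25.89 0.165 [ 0.4 -0.   0.1] 0.0219
26.24 0.145 [ 0.2 -0.5  0.3] 0.0217
26.59 0.125 [ 1.  -0.7  0.1] 0.0218
26.94 0.105 [ 0.2 -0.9  0.9] 0.022
27.26 0.088 [-0.6 -0.1  0.6] 0.0219
```

View pics/c2.png

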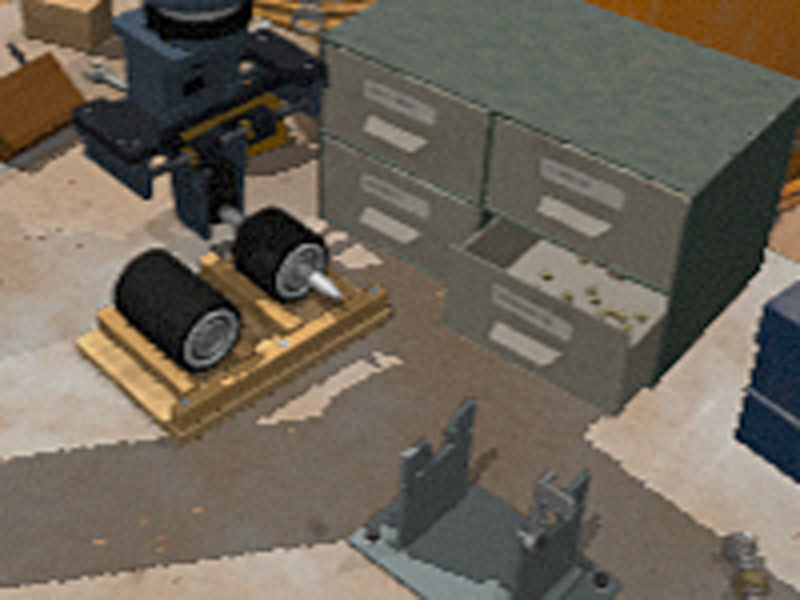

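The axle is through the bore: its tip shows at crop (342,296), past the roller's front face, with low forces throughout. Next: seat the collar, lift slightly nose-up, and carry to above the stand.

```bash
cat > l.py <<'E'
from plan import *
dp=np.radians(.9); up=np.radians(-1.5)
f0=np.array(telemetry.observe()["force"])
arm.move_l(*tool(rollp(.077),RY,0,dp),feed=.06); print(np.round(np.array(telemetry.observe()["force"])-f0,1))
arm.move_l(*tool(rollp(.077,.02),RY,up,dp),feed=.05)
arm.move_l(*tool(rollp(.077,.115),RY,up,dp),feed=.12); arm.sleep(.3)
s=telemetry.observe(); print(s["t"],np.round(np.array(s["force"])-f0,1),s["width"])
arm.move_l(*tool(standp(-.078,0,.165),SY,up,dp),feed=.18); arm.sleep(.2)
for c in("scene","side"):
    im=optics.snapshot(c); cv2.imwrite(f"pics/{c}3.png",im[:,:,::-1])
s=telemetry.observe(); print(s["t"],np.round(np.array(s["force"])-f0,1),s["width"])
k={c:optics.get_calibration(c) for c in("scene","side")}
o=standp(-.078,0,.165); tl=[]
for c,(x0,y0,x1,y1) in(("scene",(250,190,350,340)),("side",(180,170,280,320))):
    im=cv2.imread(f"pics/{c}3.png"); f=4; g=cv2.resize(im[y0:y1,x0:x1],None,fx=f,fy=f,interpolation=cv2.INTER_CUBIC)
    P=o+axR(SY,up)[:,:1].T*np.array([[.025],[.0535],[.14],[.152]])
    for u in (proj(k[c],P)-[x0,y0]+.5)*f: cv2.circle(g,tuple(int(v) for v in u),2,(0,255,0),-1)
    P=np.array([standp(x,y,z) for x in(-43,43) for y,z in((-8,66),(8,66),(-32,90),(32,90))])if 0 else np.array([standp(x/1e3,y/1e3,z/1e3) for x in(-43,43) for y,z in((-8,66),(8,66),(-32,90),(32,90))])
    for u in (proj(k[c],P)-[x0,y0]+.5)*f: cv2.circle(g,tuple(int(v) for v in u),2,(0,0,255),-1)
    tl.append(g)
cv2.imwrite("pics/c3.png",np.hstack(tl))
E
python3 l.py
```

```text
[ 0.6 -0.   0.1]
29.4333 [ 0.9 -0.4 -1. ] 0.021721552034433482
31.3667 [ 0.3  0.9 -1. ] 0.022102073813563182
```

View pics/c3.png

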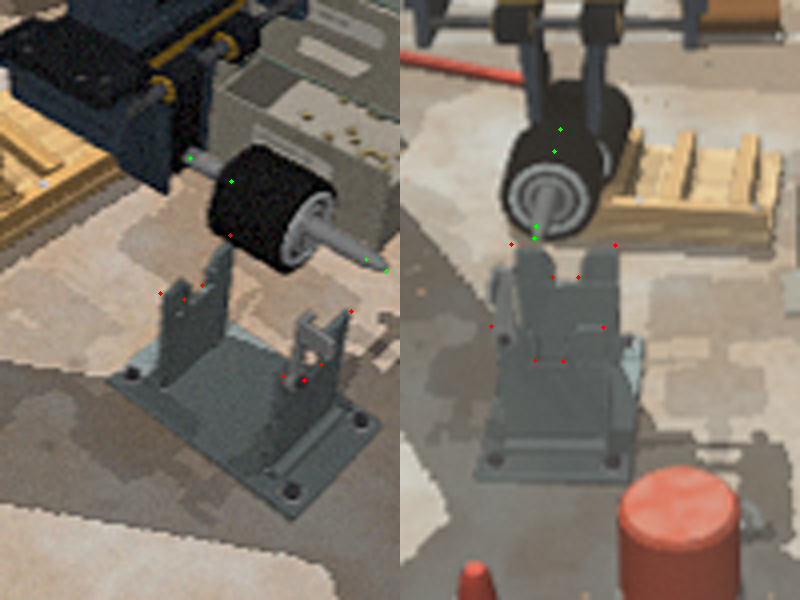

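Projected stand corners (red) and axle points (green) lie on the picture in both cameras, with the tip within 1 px. Lowering into the slots with force checks.

```bash
cat > d.py <<'E'
from plan import *
dp=np.radians(.9); up=np.radians(-1.0)
f0=np.array(telemetry.observe()["force"]); ok=True
for z,pt,fd in((.095,up,.12),(.086,up,.06),(.080,up,.05),(.076,-.006,.04),(.073,0,.03),(.0715,0,.02)):
    arm.move_l(*tool(standp(-.078,0,z),SY,pt,dp),feed=fd)
    s=telemetry.observe(); d=np.array(s["force"])-f0; print(round(s["t"],2),z,np.round(d,1))
    if np.linalg.norm(d)>8: ok=z<.075; break
if ok:
    hand.grip(.05); arm.sleep(.2); s=telemetry.observe(); print(round(s["t"],2),np.round(np.array(s["force"])-f0,1),s["width"])
    p=np.array(s["ee_pos"]); R=np.array(s["tool_rot"])
    arm.move_l(p+[0,0,.14],feed=.25)
for c in("scene","side"):
    im=optics.snapshot(c); cv2.imwrite(f"pics/{c}4.png",im[:,:,::-1])
print(telemetry.observe()["t"])
k={c:optics.get_calibration(c) for c in("scene","side")}
o=standp(-.078,0,.072); tl=[]
for c,(x0,y0,x1,y1) in(("scene",(250,190,350,340)),("side",(180,170,280,320))):
    im=cv2.imread(f"pics/{c}4.png"); f=4; g=cv2.resize(im[y0:y1,x0:x1],None,fx=f,fy=f,interpolation=cv2.INTER_CUBIC)
    P=o+axR(SY,0)[:,:1].T*np.array([[-.025],[.025],[.152]])
    for u in (proj(k[c],P)-[x0,y0]+.5)*f: cv2.circle(g,tuple(int(v) for v in u),2,(0,255,0),-1)
    for th in(1.5,1.9):
        P=np.array([standp(.060,-.026+.041*np.cos(th)-.007*np.sin(th),.087+.041*np.sin(th)+.007*np.cos(th)),standp(.046,-.026,.087)])
        for u in (proj(k[c],P)-[x0,y0]+.5)*f: cv2.circle(g,tuple(int(v) for v in u),2,(0,0,255),-1)
    tl.append(g)
cv2.imwrite("pics/c4.png",np.hstack(tl))
E
python3 d.py
```

```text
32.1 0.095 [ 0.1 -0.   0.5]
32.4 0.086 [-0.8 -0.7 -0.2]
32.67 0.08 [-0.2 -0.6 -1.3]
32.92 0.076 [-0.3 -0.8 -0.1]
33.17 0.073 [ 1.9 -0.8  0.1]
33.42 0.0715 [ 0.  -0.2 -0.7]
34.23 [ 0.6 -0.4  2.1] 0.050328483650610295
35.0333
```

View pics/c4.png

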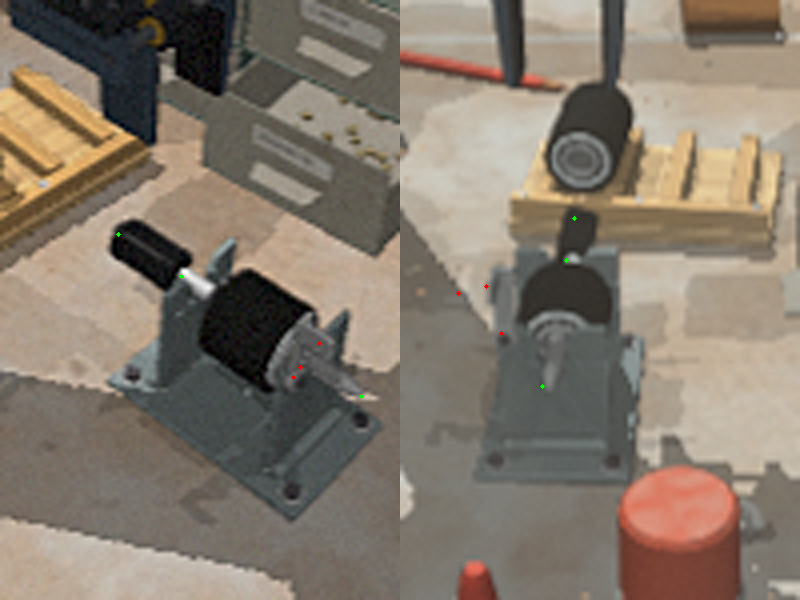

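The axle is seated: handle, shaft and tip coincide with the predicted seat points. The roller is between the plates and the keeper stands open at about (495,290) in the side crop. Now the keeper.

```bash
cat > k.py <<'E'
from plan import *
R=down(SY+np.pi)
def P(th): return -.026+.041*np.cos(th)-.007*np.sin(th), .087+.041*np.sin(th)+.007*np.cos(th)
def tcp(y,zb): return standp(.063,y,zb+.014)
hand.grip(0.0)
y,z=P(1.9); y0,z0=y-.0285,z-.008
for p in (tcp(y0,.19),tcp(y0,z0)): print(kin.solve_ik(p,R) is not None)
arm.move_l(tcp(y0,.193),R,feed=.25); arm.move_l(tcp(y0,z0),R,feed=.2)
f0=np.array(telemetry.observe()["force"]); stop=False
for th in (1.9,1.6,1.3,1.0,.8,.6,.45,.3,.2,.1,.03,-.02):
    y,z=P(th); s_=max(np.sin(th),0)
    arm.move_l(tcp(y-.0135*s_,z-.008*s_),R,feed=.08)
    s=telemetry.observe(); d=np.array(s["force"])-f0; print(round(s["t"],2),th,np.round(d,1))
    if np.linalg.norm(d)>12: break
arm.move_l(np.array(telemetry.observe()["ee_pos"])+[0,0,.15],feed=.25)
print(telemetry.observe()["t"])
tl=[]
for c,(x0,y0,x1,y1) in(("scene",(250,190,350,340)),("side",(180,170,280,320))):
    im=optics.snapshot(c)[:,:,::-1]; f=4; g=cv2.resize(im[y0:y1,x0:x1],None,fx=f,fy=f,interpolation=cv2.INTER_CUBIC); k=optics.get_calibration(c)
    y,z=P(0); q=(proj(k,np.array([standp(.060,y,z),standp(.046,-.026,.087),standp(-.078,0,.072),standp(.074,0,.072)]))-[x0,y0]+.5)*f
    for u in q: cv2.circle(g,tuple(int(v) for v in u),2,(0,0,255),-1)
    tl.append(g)
cv2.imwrite("pics/c5.png",np.hstack(tl))
E
python3 k.py
```

```text
True
True
37.54 1.9 [-0.5  0.9 -1. ]
37.83 1.6 [ 0.3  0.7 -1.6]
38.14 1.3 [-0.4  1.  -0.3]
38.47 1.0 [-1.   0.3 -0.3]
38.73 0.8 [ 0.7  0.2 -0.7]
39.0 0.6 [-0.7  0.7 -0.2]
39.25 0.45 [-0.7  0.6 -0.4]
39.5 0.3 [-0.5  0.8 -0. ]
39.75 0.2 [-0.5  0.6  0. ]
40.0 0.1 [ 0.1  0.5 -0.9]
40.25 0.03 [0.8 0.1 0.4]
40.5 -0.02 [-5.4  1.5 10.7]
41.25
```

View pics/c5.png

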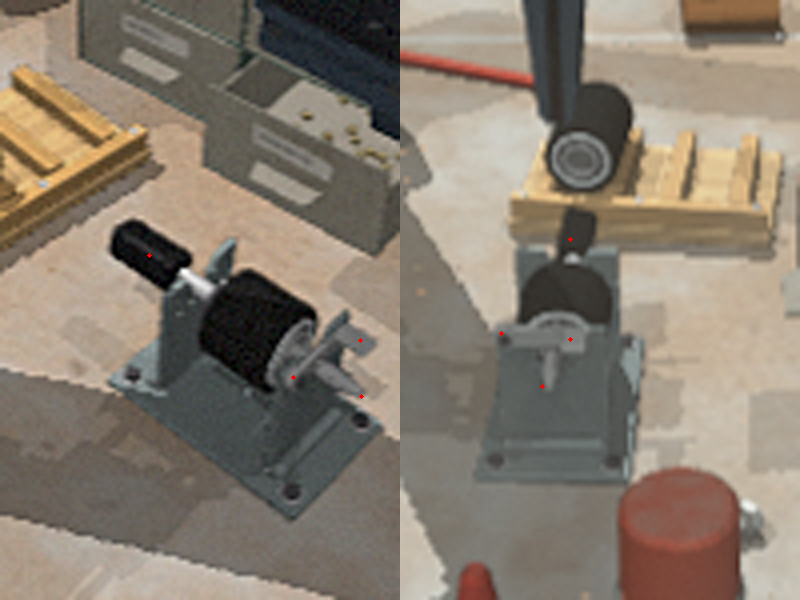

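The keeper lies level across the slot, with its tab on the predicted down position (crop (360,340) and (570,340)). It met its stop at 10.7 N. The axle and roller are seated and the gripper is clear, so I'm handing in.

```bash
python3 -c "
from rig import arm; print(arm.sign_off())"
```

```text
the job is handed in; nothing more can be done
None
```

The short roller hangs on the axle in both slots with the keeper down, and I handed the job in at about 41 s; the hand-in gave no verdict, but the last pictures showed everything in place.

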